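Move the condiments into the fitted rack

ROBOT

A 6-joint arm with a two-finger parallel gripper is mounted at the origin on a cart in front of the work surface, level with it; the furniture and walls round the work are solid. World frame = base frame: x ahead of the robot, y to its left, z up, the work surface at z = 0. Lengths are in m, angles in rad, forces in N, time in s.
With the tool pointing down it reaches from about 0.275 to 0.875 m from the base axis. Payload 12.5 kg.
Tool frame: the origin (TCP) lies at the very end of the fingers, on their centre line; the grasp point (between the pads) lies 19 mm behind it; x points along the fingers, y is the direction in which the jaws open and shut, and the axes are right-handed (so a half turn about x gives the same grasp; the last joint's range is limited). The gripper opens to 85 mm and grips with 20 to 120 N. Pads are 22 mm wide; open, the fingers measure 114 mm over their backs; the gripper's body (76 mm by 85 mm) begins 54 mm behind the grasp point. The pads swing forward as they close: fully open they stand 13 mm farther back than shut.
Start: joints at [-1.392, 0.351, 1.652, -0, 1.139, -0.085], TCP at [0.143, -0.531, 0.205] pointing down, gripper open.
Joint ranges: [-2.75, 2.75], [-0.79, 2.1], [0.01, 2.65], [-1.57, 4.71], [0.07, 3.14], [-2.87, 2.87]. Speed limits (rad/s): [2.22, 2.22, 2.79, 3.14, 3.14, 3.14].

INTERFACE

Orientations are given as a 3x3 rotation matrix whose columns are the frame's x, y, z axes.
In Python, from bench import manip gives the robot as it stands. Calls block until the motion is done:
- manip.move_ptp(position, orientation): joint-space move of the TCP to a pose.
- manip.move_l(position, attitude=None, max_speed=0.15): straight line of the TCP; attitude=None keeps the orientation; max_speed is the mean speed in m/s.
- manip.move_j(angles): joint-space move.
- manip.set_gripper(opening, effort=None): opening from 0.0 (shut) to 1.0 (fully open); effort is the grip in N (None keeps the last); returns when the fingers have stopped.
- manip.dwell(seconds).
- manip.inverse_kinematics(position, orientation): joint angles nearest the present ones, or None.
- manip.grab_frame(name): name is "side" or "top"; returns (picture, depth): 384x512x3 uint8, red, green, blue; 384x512 float32, m along the optical axis (not along the pixel's ray), 0 where there is no reading.
- manip.get_calibration(name): a dict with "camera_matrix" (3x3 intrinsics, pixels), "k1" (the pictures are not rectified: a ray, as slopes to the right and down, at radius r is drawn at 1 + k1 r^2 times it, then the intrinsics apply), "R" (3x3) and "t" (3): a world point X has camera coordinates R X + t. Camera axes: x right, y down, z forward; pixel columns grow to the right and rows downward; lengths in m; the calibration is good to about 2 mm. A picture is of the moment at which its call begins. get_calibration takes no time and is no camera call.
A pose or a line that the arm cannot do raises manip.Unreachable and nothing moves.
- manip.sign_off(): hands the job in, once; it reports no verdict.
Trained networks look in the newest picture that a camera, given by its name, has taken for a name from the list of things; names that differ only in an ending like _2 or _b are one class to them, and where a whole thing is asked for, a point or a joint stands for the part that bears it (a point fixed in the world has none). Each returns a list of dicts, best first, with "confidence" (0 to 1); they miss things now and then, are a little off and sometimes report something else, mostly with a low value. They report only what shows in the picture. A call takes as long as a camera call. They do not tell look-alikes from the thing itself.
- manip.look_for(camera, name): "at" ([x, y, z] in m, in world coordinates, good to about 4 mm: the middle of the surface that is visible of it).
Readings, each from a call of its own:
- manip.current_time(): time.
- manip.current_qpos(): joint angles.
- manip.current_joint_vel(): joint speeds.
- manip.current_joint_torque(): joint torques, N m.
- manip.current_ee_pos(): TCP position.
- manip.current_tcp_rot(): TCP orientation.
- manip.current_force(): force on the tool from outside, world axes, zero at the start.
- manip.current_ft_torque(): the same for the moment, N m.
- manip.current_grip_width(): opening from 0.0 (shut) to 1.0 (fully open).
Only numpy, scipy, OpenCV 4.12 (cv2) and the standard library are available. Lean on these libraries where they do the work, as an engineer would, in place of code of your own. Each camera call takes 0.05 s, during which the arm holds its last target. There are 200 camera calls.

TASK

Move the four condiments that stand in a row in the wire-railed rack at the back over to the dark wooden rack in front of it, each into the well bored to its size, so that the widest bottle has the widest well and so on down to the slimmest. Lower each one in until it stands upright on the bottom of its well, rather than dropping it; knock nothing over, and leave the small black-capped jar beside the racks where it stands.

Things in the scene. Friction and masses are not known exactly. Their poses are not given: they have to be found in the camera images.
- sauce_mid (a point): dark sauce bottle, yellow cap: 259 mm tall, body 87 mm across up to 105 mm, sloping shoulder, neck and cap 34 mm across from 140 mm to the top (take it there); 0.5 kg. Point: on its axis, 129.5 mm above its foot. Upright in one bay of the wire-railed rack, foot 10 to 12 mm above the worktop, rail 40 mm; z up its axis, y along the rack's row at the start.
- jar_mid (a point): small glass jar with flat tan lid: 93 mm tall, 56 mm across; 0.19 kg. Point: on its axis, 46.5 mm above its foot. Upright in one bay of the wire-railed rack, foot 10 to 12 mm above the worktop, rail 40 mm; z up its axis, y along the rack's row at the start.
- spice_mid (a point): tall straight spice bottle, brown cap: 150 mm tall, 41 mm across all the way up; 0.17 kg. Point: on its axis, 75 mm above its foot. Upright in one bay of the wire-railed rack, foot 10 to 12 mm above the worktop, rail 40 mm; z up its axis, y along the rack's row at the start.
- vial_mid (a point): slim extract bottle, brown cap: 107 mm tall, body 29 mm across up to 66 mm, neck and cap 19 mm across above; 0.06 kg. Point: on its axis, 53.5 mm above its foot. Upright in one bay of the wire-railed rack, foot 10 to 12 mm above the worktop, rail 40 mm; z up its axis, y along the rack's row at the start.
- sauce_well (a point): centre of the mouth of the 101 mm round well for the sauce bottle, in a fixed light-wood block 111 x 111 x 34 mm, one of four in a row (their order varies) in the dark wooden rack. Well 30 mm deep, flat bottom, 3 mm chamfer; mouth 40 mm above the worktop. z up, y along the row of blocks.
- jar_well (a point): centre of the mouth of the 68 mm round well for the lidded jar, in a fixed light-wood block 111 x 111 x 34 mm, one of four in a row (their order varies) in the dark wooden rack. Well 30 mm deep, flat bottom, 3 mm chamfer; mouth 40 mm above the worktop. z up, y along the row of blocks.
- spice_well (a point): centre of the mouth of the 53 mm round well for the spice bottle, in a fixed light-wood block 111 x 111 x 34 mm, one of four in a row (their order varies) in the dark wooden rack. Well 30 mm deep, flat bottom, 3 mm chamfer; mouth 40 mm above the worktop. z up, y along the row of blocks.
- vial_well (a point): centre of the mouth of the 41 mm round well for the extract bottle, in a fixed light-wood block 111 x 111 x 34 mm, one of four in a row (their order varies) in the dark wooden rack. Well 30 mm deep, flat bottom, 3 mm chamfer; mouth 40 mm above the worktop. z up, y along the row of blocks.
- paprika_mid (a point): bystander: a small herb jar with a black cap, 41 mm across and 105 mm tall, loose on the worktop just beyond the right-hand end of the wire-railed rack. The point is its centre, 52.5 mm up. Leave it standing where it is.
There are look-alikes about, which are no part of the job. What is shaped like the part that bears vial_mid but green is not meant. What is shaped like the part that bears spice_mid but green is not meant.

How it is judged:
By the outcome, as a careful person would: the job done as asked, in the order asked, and still so for the second after the job is handed in, with the robot touching nothing.
It also fails if it takes over 109 s, if anything falls off the work surface, if the arm or the gripper's body presses on something with over 40 N, if the wrist force passes 120 N, or if a joint passes its speed limit or range.

## Working session

There is one attempt and no reset: what is moved stays moved. The work goes in short steps, each a Python script; the robot and the scene stay as the last script left them, time stands still between calls to the robot, and variables do not carry over. Pictures are saved under pics/ and viewed, about 12 in all and at most 16, crops included, and the job is handed in when it is done.

```bash
mkdir -p pics; ls
python3 - <<'E'
from bench import manip
import numpy as np,cv2
for c in("top","side"):
    p,d=manip.grab_frame(c); cv2.imwrite(f"pics/{c}0.png",cv2.resize(p[:,:,::-1],(800,600)))
    np.savez(f"{c}0.npz",p=p,d=d)
    k=manip.get_calibration(c); print(c,k, -k["R"].T@k["t"])
    for n in "sauce_mid jar_mid spice_mid vial_mid sauce_well jar_well spice_well vial_well paprika_mid".split():
        print(n,[(np.round(r["at"],3).tolist(),round(r["confidence"],2)) for r in manip.look_for(c,n)])
print(manip.current_time(),manip.current_tcp_rot().round(3))
E
```

```text
pics
top {'camera_matrix': array([[350.10551485,   0.        , 254.94292616],
       [  0.        , 350.10551485, 196.66708396],
       [  0.        ,   0.        ,   1.        ]]), 'k1': -0.097562749177913, 'R': array([[ 0.10856636, -0.99408572, -0.00263019],
       [-0.97023002, -0.10538409, -0.2180548 ],
       [ 0.21648798,  0.02622531, -0.97593298]]), 't': array([-0.07442954,  0.59785482,  0.82930417])} [ 0.40860285 -0.03273371  0.93951464]
sauce_mid [([0.609, -0.044, 0.149], 0.79)]
jar_mid [([0.615, 0.047, 0.102], 0.79)]
spice_mid [([0.677, -0.326, 0.109], 0.93), ([0.629, -0.146, 0.152], 0.68), ([0.625, -0.256, 0.101], 0.21)]
vial_mid [([0.608, 0.145, 0.079], 0.67), ([0.547, 0.271, 0.065], 0.46)]
sauce_well [([0.452, 0.164, 0.01], 0.91)]
jar_well []
spice_well [([0.452, 0.048, 0.039], 0.83)]
vial_well [([0.455, -0.177, 0.038], 0.8), ([0.452, 0.049, 0.038], 0.73), ([0.451, 0.162, 0.01], 0.71)]
paprika_mid [([0.626, -0.254, 0.099], 0.94)]
side {'camera_matrix': array([[356.92969497,   0.        , 265.08646581],
       [  0.        , 356.92969497, 189.21267862],
       [  0.      
[... 208 characters left out ...]
]]), 't': array([-0.54807735,  0.15859319,  0.84841293])} [ 0.43071865 -0.83958366  0.39360616]
sauce_mid [([0.622, -0.069, 0.133], 0.94)]
jar_mid [([0.604, 0.037, 0.068], 0.54), ([0.608, 0.149, 0.068], 0.5)]
spice_mid [([0.674, -0.353, 0.084], 0.87), ([0.632, -0.166, 0.102], 0.61)]
vial_mid [([0.552, 0.27, 0.047], 0.82), ([0.611, 0.147, 0.068], 0.7)]
sauce_well [([0.448, 0.2, 0.036], 0.9), ([0.45, 0.063, 0.037], 0.58)]
jar_well [([0.458, -0.044, 0.041], 0.78)]
spice_well [([0.449, 0.056, 0.037], 0.7)]
vial_well [([0.46, -0.199, 0.037], 0.76), ([0.602, 0.04, 0.071], 0.6)]
paprika_mid [([0.622, -0.277, 0.063], 0.78)]
1.0 [[-0.     0.261 -0.965]
 [ 0.    -0.965 -0.261]
 [-1.    -0.    -0.   ]]
```

View pics/top0.png

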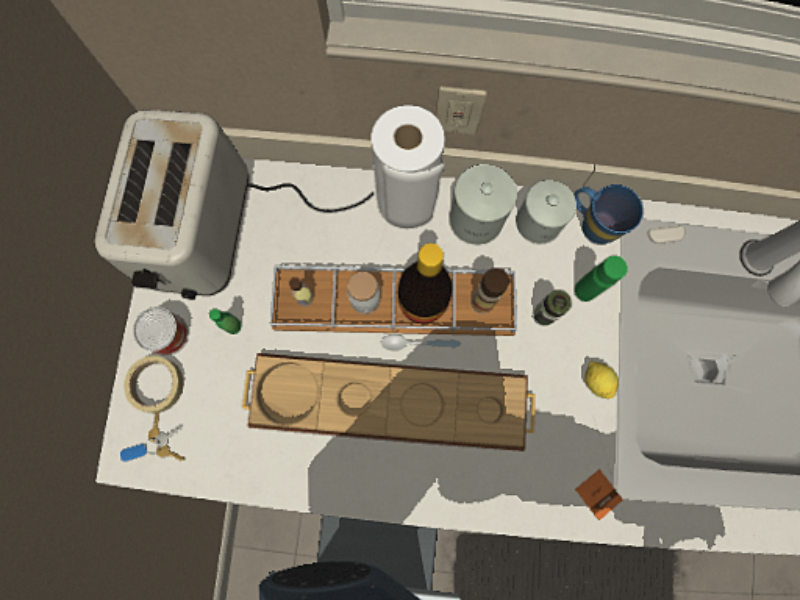

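View pics/side0.png

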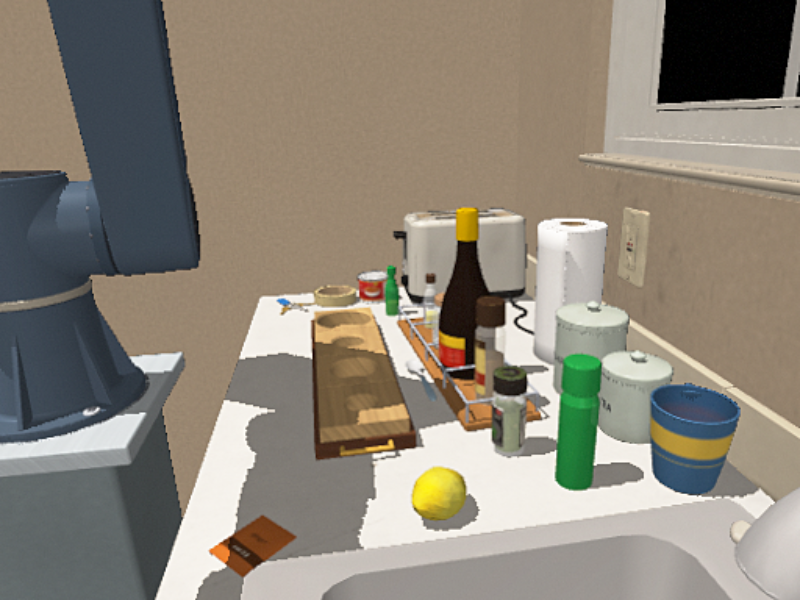

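Top view (800x600 px): the source rack, left to right, holds the vial (300,290), jar (364,290), sauce (425,280) and spice (490,288). The wells are 101 mm at (288,391), 53 at (355,398), 68 at (422,404) and 41 at (489,409).

Look-alikes to avoid: the green vial (225,320), the green spice bottle (602,278) and the paprika jar (552,307). I'll take only the items inside the rack. Next I measure axes and wells from depth.

```bash
cat > h.py <<'E'
from bench import manip
import numpy as np,cv2
from scipy.optimize import least_squares
def cloud(c,d):
    k=manip.get_calibration(c);v,u=np.mgrid[:d.shape[0],:d.shape[1]]
    q=cv2.undistortPoints(np.stack([u,v],-1).reshape(-1,1,2).astype(float),k["camera_matrix"],np.array([k["k1"],0,0,0.])).reshape(*d.shape,2)
    P=np.dstack([q*d[...,None],d])
    X=(P-k["t"])@k["R"]; X[d<=0]=np.nan; return X
def circ(P,r=None,p0=None):
    p0=P.mean(0) if p0 is None else p0
    f=(lambda p:np.hypot(*(P-p[:2]).T)-(p[2] if r is None else r))
    s=least_squares(f,list(p0)+([.03] if r is None else []),loss="soft_l1",f_scale=.002)
    return s.x.round(4),np.sqrt(np.mean(s.fun**2)).round(4),len(P)
E
python3 - <<'E'
from h import *
obj=dict(sauce=((.62,-.05),.259,.017),jar=((.61,.045),.093,.028),spice=((.63,-.15),.15,.0205),vial=((.61,.146),.107,.0095))
T=cloud("top",np.load("top0.npz")["d"]);S=cloud("side",np.load("side0.npz")["d"])
for n,(c,h,r) in obj.items():
    for nm,X in(("top",T),("side",S)):
        X=X.reshape(-1,3);near=np.hypot(*(X[:,:2]-c).T)<.045
        z=X[near,2];zt=.011+h
        m=near&(X[:,2]>zt-.005)&(X[:,2]<zt+.007);P=X[m]
        print(n,nm,"top-disc",m.sum(),P.mean(0).round(4),((P.max(0)+P.min(0))/2).round(4),np.ptp(P,axis=0).round(3))
        lo=zt-(.03 if n!="sauce" else .1)
        m=near&(X[:,2]>lo)&(X[:,2]<zt-.006)
        if m.sum()>8: print("   side-wall fit",circ(X[m][:,:2],r,c))
g=np.load("top0.npz")["p"]
for n,y,r in(("sauce",.164,.0505),("spice",.048,.0265),("jar",-.065,.034),("vial",-.177,.0205)):
    for nm,X in(("top",T),("side",S)):
        Z=X[...,2];near=np.hypot(X[...,0]-.452,X[...,1]-y)<r+.012
        full=near&(Z>.037)&(Z<.05); low=(Z<.034)
        e=full&(cv2.dilate(low.astype(np.uint8),np.ones((3,3)))>0)
        if e.sum()>6: P=X[e][:,:2]; print(n,"well",nm,"z",X[full][:,2].mean().round(4),circ(P,None,(.452,y)),circ(P,None if 0 else r+.0015,(.452,y)), "min z",np.nanmin(Z[near]).round(4))
I=g[150:300,140:360,::-1];cv2.imwrite("pics/crop.png",cv2.resize(I,None,fx=3.6,fy=3.6,interpolation=cv2.INTER_CUBIC))
R=lambda a:np.array([[0,np.sin(a),-np.cos(a)],[0,-np.cos(a),-np.sin(a)],[-1,0,0]])
for p in((.62,-.05,.36),(.45,.164,.36),(.61,.146,.09),(.63,-.15,.15),(.61,.146,.25)):
    for a in(0,.6,1.57): q=manip.inverse_kinematics(np.array(p),R(a)); print(p,a,None if q is None else np.round(q,2))
E
```

```text
sauce top top-disc 172 [ 0.6322 -0.0474  0.267 ] [ 0.6323 -0.048   0.2674] [0.032 0.03  0.005]
   side-wall fit (array([ 0.6326, -0.0472]), np.float64(0.0021), 273)
sauce side top-disc 37 [ 0.632  -0.0546  0.2669] [ 0.6327 -0.0533  0.2666] [0.03  0.025 0.002]
   side-wall fit (array([ 0.6327, -0.0483]), np.float64(0.0022), 616)
jar top top-disc 275 [0.6238 0.0524 0.1033] [0.6241 0.0528 0.1034] [0.045 0.046 0.007]
   side-wall fit (array([0.6284, 0.0544]), np.float64(0.0016), 83)
jar side top-disc 29 [0.6091 0.0496 0.1029] [0.6115 0.0528 0.1019] [0.021 0.038 0.006]
   side-wall fit (array([0.6285, 0.0527]), np.float64(0.0016), 41)
spice top top-disc 201 [ 0.6393 -0.1505  0.1585] [ 0.6397 -0.1505  0.1589] [0.039 0.038 0.006]
   side-wall fit (array([ 0.641 , -0.1511]), np.float64(0.0006), 53)
spice side top-disc 107 [ 0.6389 -0.1562  0.1584] [ 0.6396 -0.1536  0.1579] [0.037 0.038 0.004]
   side-wall fit (array([ 0.6401, -0.1506]), np.float64(0.001), 212)
vial top top-disc 37 [0.6139 0.1554 0.1147] [0.6148 0.1556 0.1149] [0.018 0.017 0.004]
   side-wall fit (array([0.606 , 0.1436]), np.
[... 1570 characters left out ...]
   1.59 -0.    1.45  1.82]
(0.45, 0.164, 0.36) 0.6 [0.25 0.1  1.59 0.   1.45 1.22]
(0.45, 0.164, 0.36) 1.57 [ 0.25  0.1   1.59 -0.    1.45  0.25]
(0.61, 0.146, 0.09) 0 [ 0.16  0.62  1.54 -0.    0.99  1.73]
(0.61, 0.146, 0.09) 0.6 [ 0.16  0.62  1.54 -0.    0.99  1.13]
(0.61, 0.146, 0.09) 1.57 [ 0.16  0.62  1.54 -0.    0.99  0.16]
(0.63, -0.15, 0.15) 0 [-0.31  0.58  1.43 -0.    1.13  1.27]
(0.63, -0.15, 0.15) 0.6 [-0.31  0.58  1.43 -0.    1.13  0.67]
(0.63, -0.15, 0.15) 1.57 [-0.31  0.58  1.43 -0.    1.13 -0.3 ]
(0.61, 0.146, 0.25) 0 [ 0.16  0.46  1.38 -0.    1.3   1.73]
(0.61, 0.146, 0.25) 0.6 [ 0.16  0.46  1.38 -0.    1.3   1.13]
(0.61, 0.146, 0.25) 1.57 [ 0.16  0.46  1.38 -0.    1.3   0.16]
```

View pics/crop.png

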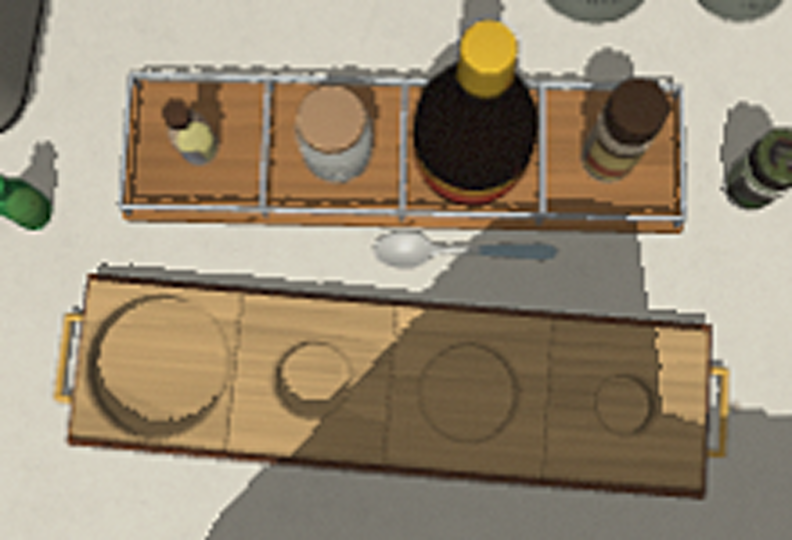

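The crop confirms the choices: vial, jar, sauce and spice sit in the rack, and the green look-alikes are outside it. Well fits line up at a 113 mm pitch. I'll refine the jar, check what stands behind the rack, then move the vial first so the tall bottle isn't in the way later.

```bash
cat >> h.py <<'E'
R=np.array([[0,1,0],[0,0,-1],[-1,0,0]],float)
R=np.column_stack([[0,0,-1],[1,0,0],np.cross([0,0,-1],[1,0,0])]).astype(float)   # jaws along world x
def pick(x,y,z,effort,zhi,lift=.075):
    manip.set_gripper(1.0); manip.move_ptp(np.array([x,y,zhi]),R)
    manip.move_l(np.array([x,y,z]),max_speed=.12)
    print("pre",manip.current_force().round(1))
    manip.set_gripper(0.0,effort); print("width mm",manip.current_grip_width()*85)
    manip.move_l(np.array([x,y,z+lift]),max_speed=.08); manip.dwell(.2)
    print("lifted",manip.current_grip_width()*85,manip.current_force().round(2),manip.current_time())
def place(via,x,y,z,zhi,lift=.075):
    for v in via: manip.move_l(np.array([*v,z+lift]),max_speed=.18)
    manip.move_l(np.array([x,y,z+lift]),max_speed=.18)
    manip.move_l(np.array([x,y,z+.0345]),max_speed=.15); manip.dwell(.3)
    f0=manip.current_force()
    print("f0",f0.round(2))
    manip.move_l(np.array([x,y,z+.003]),max_speed=.04)
    for k in np.arange(.002,-.0041,-.0005):
        manip.move_l(np.array([x,y,z+k]),max_speed=.02); f=manip.current_force()-f0
        if f[2]>2.5 or np.hypot(*f[:2])>8: break
    print("down k",round(k,4),f.round(2))
def release(x,y,z,zhi,wide=1.0):
    manip.set_gripper(wide); manip.move_l(np.array([x,y,zhi]),max_speed=.15); print(manip.current_time())
E
python3 - <<'E'
from h import *
T=cloud("top",np.load("top0.npz")["d"]).reshape(-1,3)
c=(.628,.0535);near=np.hypot(*(T[:,:2]-c).T)<.04;m=near&(T[:,2]>.098)&(T[:,2]<.11);P=T[m]
print("jar",P.mean(0).round(4),((P.max(0)+P.min(0))/2).round(4),np.ptp(P,axis=0).round(3))
for y0 in(-.2,-.1,0,.1):
    m=(T[:,1]>y0)&(T[:,1]<y0+.1)&(T[:,0]>.67)&(T[:,2]>.05)&(T[:,0]<.9); Q=T[m]; print(y0,Q[:,0].min() if len(Q) else None,Q[:,2].max() if len(Q) else None)
p=manip.current_ee_pos(); manip.move_l(np.array([p[0],p[1],.4]),max_speed=.3)
manip.move_ptp(np.array([.45,.155,.40]),R)
pick(.6145,.155,.081,20,.40)
p,d=manip.grab_frame("side");cv2.imwrite("pics/s1.png",cv2.resize(p[:,:,::-1],(800,600)))
E
```

```text
jar [0.6237 0.0524 0.1033] [0.6241 0.0528 0.103 ] [0.045 0.046 0.008]
-0.2 0.7481368348028276 0.3307098548871462
-0.1 0.7577271208804274 0.3309521522789146
0 0.763567105786918 0.3301004755042835
0.1 0.8729042036893653 0.4057095102810805
pre [-0.1 -0.1  0.1]
width mm 17.42150517706868
lifted 17.5028695776825 [-0.24 -0.68  0.16] 10.1
```

View pics/s1.png

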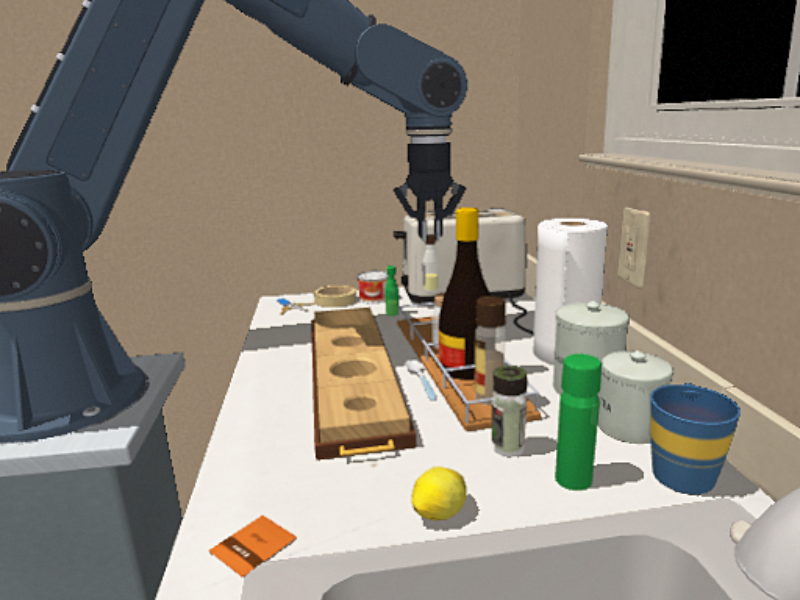

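The vial is held upright at (430,260). The jar lid's centre is (0.624, 0.0526). Now place the vial.

Run:
```python
from h import *
place([(.455,.155)],.455,-.178,.081,.3)
p,d=manip.grab_frame("side");a=cv2.resize(p[150:320,180:360,::-1],(400,378),interpolation=2)
p,d=manip.grab_frame("top");b=cv2.resize(p[170:330,250:420,::-1],(400,378),interpolation=2)
cv2.imwrite("pics/v2.png",np.hstack([a,b]));print(manip.current_time())
```

```text
f0 [ 0.8  -0.49 -0.26]
down k -0.0025 [-1.64 -0.05  5.77]
17.4333
```

View pics/v2.png

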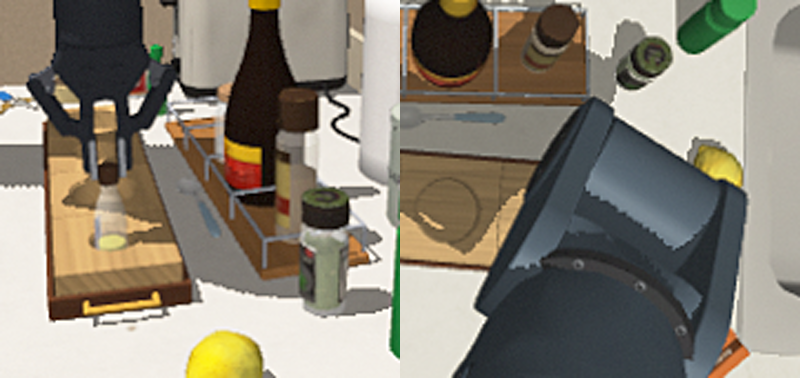

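The vial stands in its well at left-crop (108,235), with contact at the expected depth. Release it and fetch the sauce bottle.

Run:
```python
from h import *
release(.455,-.178,.08,.36)
pick(.6326,-.0478,.208,50,.36)
place([(.449,-.0478)],.449,.160,.208,.36)
p,d=manip.grab_frame("side");a=cv2.resize(p[110:320,180:360,::-1],(400,467),interpolation=2)
p,d=manip.grab_frame("top");b=cv2.resize(p[150:330,140:320,::-1],(400,467),interpolation=2)
cv2.imwrite("pics/v3.png",np.hstack([a,b]));print(manip.current_time())
```

```text
20.125
pre [-0.6  0.4  0.1]
width mm 32.88978350891271
lifted 32.87852884058181 [ 0.11 -1.34 -6.02] 24.4667
f0 [ 0.27 -0.91 -5.3 ]
down k -0.002 [-1.29  0.64  4.35]
30.9417
```

View pics/v3.png

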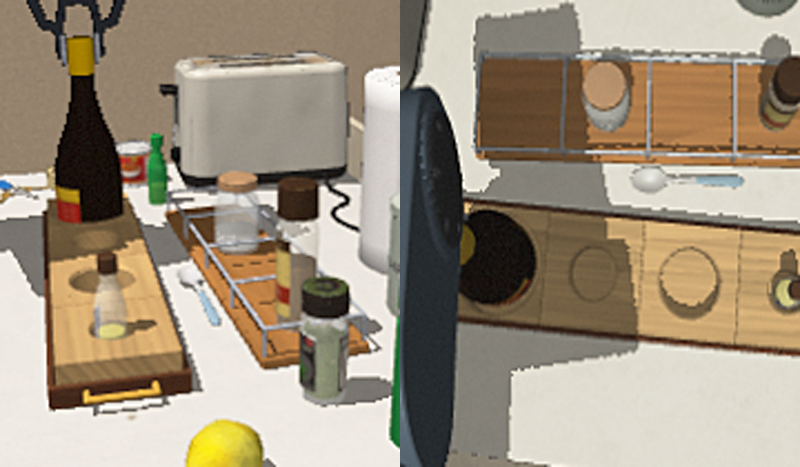

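The vial stands free and upright, and the sauce bottle is seated in its well at (88,200). Now the jar.

Run:
```python
from h import *
release(.449,.160,.206,.36)
pick(.624,.0526,.060,30,.30)
place([(.453,.0526)],.4527,-.065,.060,.30)
p,d=manip.grab_frame("side");a=cv2.resize(p[110:320,180:360,::-1],(400,467),interpolation=2)
p,d=manip.grab_frame("top");b=cv2.resize(p[150:330,140:320,::-1],(400,467),interpolation=2)
cv2.imwrite("pics/v4.png",np.hstack([a,b]));print(manip.current_time())
```

```text
32.675
pre [ 0.6 -0.6 -0.1]
width mm 43.81491187078535
lifted 43.44023733681264 [ 0.66 -0.85 -1.24] 37.6833
f0 [ 0.28  0.09 -2.33]
down k -0.0015 [ 0.44 -0.54  2.7 ]
43.3333
```

View pics/v4.png

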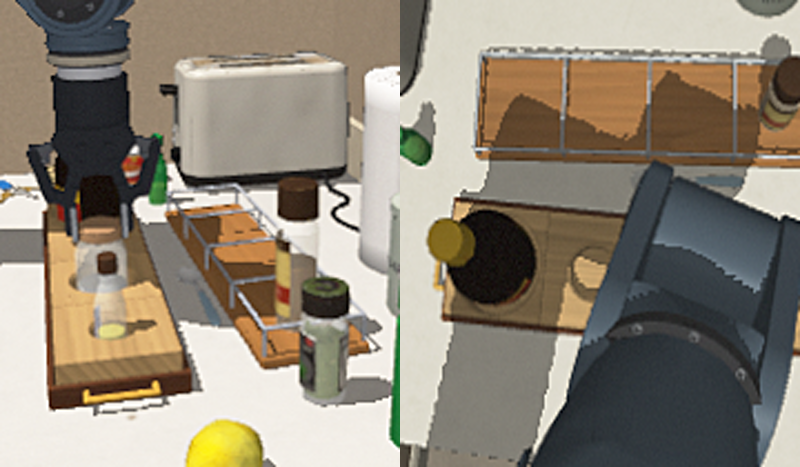

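The jar, gripped by its narrower lid, has landed in its well at (100,265). Now the spice bottle, routed around the jar.

Run:
```python
from h import *
release(.4527,-.065,.0585,.30)
pick(.640,-.151,.108,30,.30)
place([(.60,-.12),(.60,.047)],.4498,.047,.108,.30)
p,d=manip.grab_frame("side");a=cv2.resize(p[110:320,180:360,::-1],(400,467),interpolation=2)
p,d=manip.grab_frame("top");b=cv2.resize(p[150:330,140:320,::-1],(400,467),interpolation=2)
cv2.imwrite("pics/v5.png",np.hstack([a,b]));print(manip.current_time())
```

```text
45.5833
pre [ 0.6  0.6 -0.5]
width mm 39.69573349699353
lifted 39.625342053725326 [ 0.14  0.66 -1.8 ] 50.1583
f0 [-0.25 -0.32 -2.53]
down k -0.002 [-1.43  0.62  6.18]
56.65
```

View pics/v5.png

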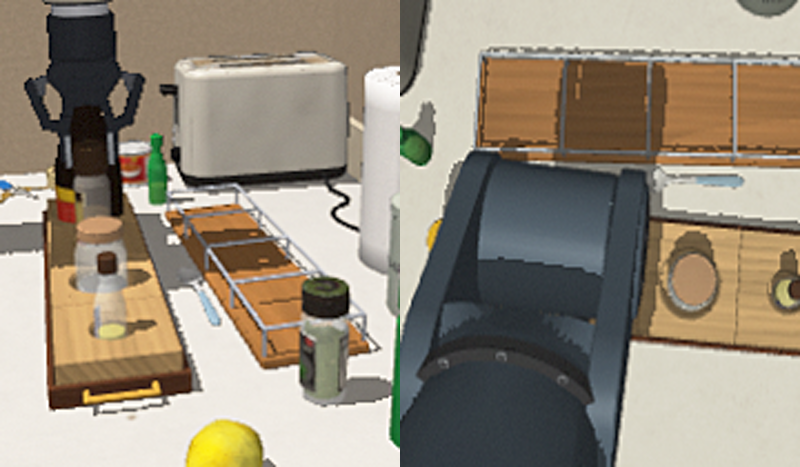

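The jar is in its well, and the spice bottle reached the bottom of its own. Release it, retreat clear and check.

Run:
```python
from h import *
release(.4498,.047,.106,.40)
manip.move_ptp(np.array([.143,-.45,.40]),R); manip.dwell(.5)
ims=[]
for c,s in(("side",np.s_[90:320,180:400]),("top",np.s_[130:330,140:360])):
    p,d=manip.grab_frame(c); X=cloud(c,d).reshape(-1,3); ims.append(cv2.resize(p[s][:,:,::-1],(400,400),interpolation=2))
    for n,w,h in(("sauce",(.449,.16),.259),("spice",(.4498,.047),.15),("jar",(.4527,-.065),.093),("vial",(.455,-.178),.107),("paprika",(.626,-.26),.095)):
        m=(np.hypot(*(X[:,:2]-w).T)<.04)&(X[:,2]>.01+h-.007)&(X[:,2]<.01+h+.008);P=X[m]
        if len(P): print(c,n,len(P),((P.max(0)+P.min(0))/2).round(4),P.mean(0).round(4),"max z",P[:,2].max().round(4))
    print([(np.round(r["at"],3).tolist(),round(r["confidence"],2)) for r in manip.look_for(c,"paprika_mid")])
cv2.imwrite("pics/v6.png",np.hstack(ims));print(manip.current_time())
```

```text
59.275
side sauce 29 [0.4488 0.1548 0.2639] [0.4484 0.1525 0.2643] max z 0.2656
side spice 62 [0.45   0.0443 0.1553] [0.4495 0.0406 0.1561] max z 0.1576
side jar 158 [ 0.4535 -0.0688  0.0996] [ 0.4526 -0.0735  0.1006] max z 0.1031
side vial 37 [ 0.4546 -0.1785  0.1123] [ 0.4545 -0.1799  0.1128] max z 0.1142
side paprika 209 [ 0.63   -0.2637  0.1022] [ 0.6286 -0.2678  0.1035] max z 0.1061
[([0.625, -0.277, 0.062], 0.93)]
top sauce 211 [0.4489 0.1595 0.2647] [0.4489 0.159  0.2647] max z 0.2674
top spice 239 [0.4503 0.0454 0.157 ] [0.4498 0.0453 0.1564] max z 0.1607
top jar 316 [ 0.4523 -0.0652  0.1011] [ 0.4526 -0.065   0.101 ] max z 0.105
top vial 47 [ 0.4539 -0.1756  0.1129] [ 0.4538 -0.1762  0.1125] max z 0.1154
top paprika 203 [ 0.6312 -0.2616  0.1035] [ 0.6311 -0.2605  0.1037] max z 0.1089
[([0.452, -0.063, 0.099], 0.75), ([0.446, 0.042, 0.162], 0.69)]
62.075
```

View pics/v6.png

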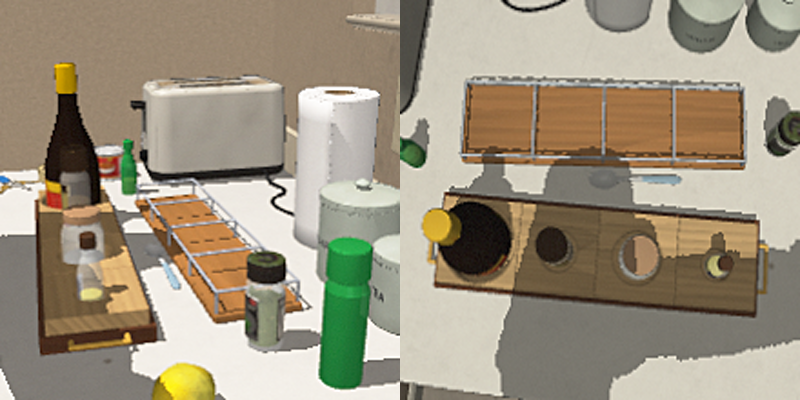

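All four stand upright and centred in the right wells. Their tops sit 2–3 mm lower than in the wire rack, as expected, and the paprika jar hasn't moved.

```bash
python3 -c "
from bench import manip
print(manip.sign_off())"
```

```text
the job is handed in; nothing more can be done
None
```

All four condiments are now in the dark rack, each in the well bored to its size, and the job is handed in. I moved them in the order vial, sauce, jar, spice so the tall sauce bottle wouldn't block the arm. Each was lowered until the wrist force showed contact with the well bottom, then released. It finished at about 62 s of the 109 s allowed.

**Last checks:** with the arm clear, both cameras showed all four upright. Their tops were within about 2 mm of the measured well centres in the top view. They sat 2–3 mm lower than they had in the wire rack, which fits standing on the bottom of the wells. In the side view the paprika jar read within 3 mm of its first reading, which is within the detector's error, and nothing was knocked over.

**Disagreements:**
- **Jar lid:** the jar's lid measured about 45 mm across rather than the 56 mm given for the jar, so the jar was held by its lid.
- **Paprika detector:** in the final top picture the detector reported the moved jar and the spice bottle as the paprika jar. The depth data and the picture show the real one still standing where it was.

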